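# Weigh in an empty tea box and zero the scale

### The job

Get the kitchen scale ready for weighing tea: set the empty oblong bamboo box gently, upright and centred, on the scale's narrow raised rest, lying lengthwise along it, and let go. Its weight swings the needle; then turn the tare knob, which carries the whole dial round, until the needle points at the dial's zero mark (the square block on its edge). Leave the other things on the counter where they are.

Things in the scene. Friction and masses are not known exactly. Their poses are not given: they have to be found in the camera images.
- bamboo_box: Open-topped oblong bamboo box, 112 long (its x) x 56 wide (its y) x 55 high, walls 6, empty, about 0.16 kg, loose on the counter. Origin: centre of its underside; z up.
- scale: Grey kitchen scale, fixed to the counter, 160 (its x) x 320 (its y) x 48 high. Origin: centre of its underside. Round white face-up dial (radius 62, face 52 above the counter) centred at its y = -90; narrow rest over its y = +90.
- rest_top (a point): Centre of the top of the rest: a bare flat steel bar 110 long (its x, same as the scale's x) x 24 wide (its y) x 8 thick, on a 22 stem, top 100 above the counter when empty. It is sprung: it sinks about 4 to 8 under the box.
- knob_grip (a point): Point on the tare knob's axis, 86 above the counter, at a good gripping height. The knob is a steel upright bar grip 44 long (this point's x) x 12 wide (its y), from 64 to 96 above the counter, at the dial's centre, on a 28 wide hub. The white dial with its marks is one piece with the knob and turns with it, under the needle, which does not; it stays where it is left.
- tare_knob (a joint): Angle of the tare knob and dial, rad, growing counterclockwise seen from above; stops at -2.2 and 2.2; 0 when the bar lies along the scale's x and the zero mark is at the scale's +x side. Reading zero with the box on the rest needs about -0.5 to -0.95.
- needle_tip (a point): Point 2 short of the tip of the thin black needle (4 wide), 50 from the dial's axis, lying just over the dial face. With the rest empty it points to the scale's +x. Loading the rest turns it clockwise seen from above, by about 0.5 to 0.95 rad for the box.
- zero_mark (a point): Point 50 from the dial's axis, beside the dial's zero mark: a black square block 8 x 8 on the rim of the turning dial, in line with the knob's bar (the other 11 marks are thin ticks, 30 degrees apart). The needle reads zero when needle_tip is at this point.
- mug: Orange ceramic mug, 80 across, 92 high, to be left alone. Origin: centre of underside.
- tumbler: Glass tumbler, 72 across, 100 high, to be left alone. Origin: centre of underside.
- strainer: Steel tea strainer: bowl 68 across, 28 high, with a wire handle reaching 120 along its y. To be left alone. Origin: centre of the bowl's underside.
- spoon: Steel spoon 160 long, lying along its x, to be left alone.
- pot: Small round open bamboo pot, 68 across, 50 high, to be left alone. Origin: centre of underside.

How it is judged:
By the outcome, as a careful person would: the job done as asked, in the order asked, and still so for the second after the job is handed in, with the robot touching nothing.
It also fails if it takes over 56 s, if anything falls off the work surface, if the arm or the gripper's body presses on something with over 40 N, if the wrist force passes 120 N, or if a joint passes its speed limit or range.

### The arm

A 6-joint arm with a two-finger parallel gripper is mounted at the origin on the work surface. World frame = base frame: x ahead of the robot, y to its left, z up, the work surface at z = 0. Lengths are in m, angles in degrees, forces in N, time in s.
With the tool pointing down it reaches from about 0.4 to 0.825 m from the base axis. Payload 7 kg.
Tool frame: the origin (TCP) lies at the very end of the fingers, on their centre line; the grasp point (between the pads) lies behind it (r.grasp_offset is the z of the grasp point in the tool frame, in m); z points along the fingers, y is the direction in which the jaws open and shut (so a half turn about z gives the same grasp; the last joint's range is limited). The gripper opens to 88 mm and grips with 3 to 60 N. Pads are 19 mm wide; open, the fingers measure 130 mm over their backs; the gripper's body (78 mm by 193 mm) begins 47 mm behind the grasp point.
Start: joints at [-52.535, 20.546, 0.682, 0, -70.136, -16.507], TCP at [0.241, -0.63, 0.227] pointing down, gripper open.
Joint ranges: [-176.03, 176.03], [-82.01, 121.73], [-58.28, 71.71], [-173.87, 95.51], [-174.79, -0.11], [-173.66, 173.66]. Speed limits (degrees/s): [136.94, 136.94, 172.46, 180, 180, 180].

### API

Orientations are given as [roll, pitch, yaw] about the fixed x, y, z axes, in that order (R = Rz(yaw) Ry(pitch) Rx(roll)).
In Python, from plant import r gives the robot as it stands. The module is installed in compiled form; this text tells all that it offers.
- The arm moves only by the tool servo_tool, never from a script. Its argument "targets" is a list of rows, each an object of numbers: "dx", "dy", "dz": the shift along the world's x, y, z in cm; "spin": the turn about the world's z in rad; "grip": the opening in per cent of the stroke, from 0 (shut) to 100 (fully open). A call has exactly 10 rows; each row is the pose to reach, as a shift and turn from the pose commanded when the call began; what a row does not reach only later rows make up. A row lasts 1/12 s, in which the tool goes at most 41.7 mm and 7.16 degrees, less where a joint would pass 70% of its speed; a pose out of reach is approached as far as the arm can. A call with a gripper value outside its range is refused whole. The fingers move at their own pace and stop on an object; "squeeze" is the grip in N (left out, the last holds). Time passes only in rows, so rows that repeat a pose let the fingers close, or fill a call up. It gives the time, the measured TCP pose, the force and the opening at its end, in the units of the state.
- r.get_state(): the state, without advancing time (a new reading comes with each control period).
- r.capture(name): name is "scene" or "top" or "wrist"; returns the picture (480x640x3 uint8, blue, green, red); there is no depth.
- r.get_calibration(name): a dict with "K" (3x3 intrinsics, pixels), "k1" (the pictures are not rectified: a ray, as slopes to the right and down, at radius r is drawn at 1 + k1 r^2 times it, then the intrinsics apply), "extrinsics" (4x4, takes a point from camera to world coordinates). Camera axes: x right, y down, z forward; pixel columns grow to the right and rows downward; lengths in m; the calibration is good to about 2 mm. A picture is of the moment at which its call begins: read the wrist's pose just before it. get_calibration takes no time and is no camera call; for the wrist camera it gives the pose at the moment of the call.
- r.close_job(): hands the job in, once; it reports no verdict.
Trained networks look in the newest picture that a camera, given by its name, has taken for a name from the list of things; names that differ only in an ending like _2 or _b are one class to them, and where a whole thing is asked for, a point or a joint stands for the part that bears it (a point fixed in the world has none). Each returns a list of dicts, best first, with "p" (0 to 1); they miss things now and then, are a little off and sometimes report something else, mostly with a low value. They report only what shows in the picture. A call takes as long as a camera call.
- r.cut_out(name, camera): "mask" (480x640 bool, what is visible of it) and "extent" ([left, top, right, bottom] in pixels, round what is visible of it).
The state is a dict: "time_s": time; "joints": joint angles; "qd": joint speeds; "joint_torque": joint torques, N m; "tcp_pos": TCP position; "eef_rot": TCP orientation; "contact_force": force on the tool from outside, world axes, zero at the start; "moment": the same for the moment, N m; "gripper_width": finger opening in m.
Only numpy, scipy, OpenCV 4.12 (cv2) and the standard library are available. Lean on these libraries where they do the work, as an engineer would, in place of code of your own. Each camera call takes 0.05 s, during which the arm holds its last target. There are 200 camera calls.

## Working session

There is one attempt and no reset: what is moved stays moved. The work goes in short steps, Python scripts to look and compute and a tool call to move; the robot and the scene stay as the last step left them, time stands still between calls to the robot, and variables do not carry over. Pictures are saved under pics/ and viewed, about 8 in all and at most 12, crops included, and the job is handed in when it is done.

Besides the shell and the picture viewer there is one more tool, called in YAML: its name, and indented under it one key for each argument. servo_tool: Moves the arm, as the interface text tells. Its arguments: {"type":"object","properties":{"targets":{"type":"array"},"squeeze":{"type":"number"}},"required":["targets"]}

```bash
mkdir -p pics; cat > h.py <<'E'
import numpy as np, cv2
from plant import r
def ray(cal,uv):
    K=np.array(cal["K"]);k=cal["k1"];T=np.array(cal["extrinsics"])
    d=np.array([(uv[0]-K[0,2])/K[0,0],(uv[1]-K[1,2])/K[1,1]])
    s=d.copy()
    for _ in range(20): s=d/(1+k*(s@s))
    return T[:3,3],T[:3,:3]@np.array([s[0],s[1],1])
def at(cal,uv,z):
    o,d=ray(cal,uv); return o+d*(z-o[2])/d[2]
def proj(cal,p):
    K=np.array(cal["K"]);T=np.array(cal["extrinsics"])
    c=T[:3,:3].T@(np.array(p)-T[:3,3]); s=c[:2]/c[2]; s=s*(1+cal["k1"]*(s@s))
    return np.array([K[0,0]*s[0]+K[0,2],K[1,1]*s[1]+K[1,2]])
E
python3 - <<'E'
from h import *
for c in("top","scene"):
    cal=r.get_calibration(c);im=r.capture(c);cv2.imwrite(f"pics/{c}0.png",im)
    print(c,np.round(np.array(cal["extrinsics"]),3).tolist())
    for n in("bamboo_box","scale","rest_top","knob_grip","pot"):
        for d in r.cut_out(n,c)[:2]:
            m=d["mask"];ys,xs=np.nonzero(m)
            rc=cv2.minAreaRect(np.c_[xs,ys].astype(np.float32))
            print(n,round(d["p"],2),np.round(d["extent"]),[np.round(v,1) for v in rc],at(cal,rc[0],0.05).round(3))
print(r.grasp_offset,r.get_state()["eef_rot"],r.get_state()["time_s"])
E
```

```text
top [[0.022, -0.989, 0.148, 0.329], [-1.0, -0.024, -0.009, 0.026], [0.012, -0.148, -0.989, 1.709], [0.0, 0.0, 0.0, 1.0]]
bamboo_box 0.93 [208. 256. 251. 296.] [array([230.9, 277.2]), array([23. , 39.4]), np.float64(37.3)] [0.445 0.264 0.05 ]
bamboo_box 0.74 [231. 158. 259. 190.] [array([244.5, 174. ]), array([28., 23.]), np.float64(90.0)] [0.753 0.237 0.05 ]
scale 0.83 [311. 206. 422. 279.] [array([366. , 241.7]), array([107.4,  54.6]), np.float64(12.5)] [ 0.558 -0.127  0.05 ]
scale 0.33 [378. 223. 419. 267.] [array([396.5, 247.5]), array([41., 41.]), np.float64(90.0)] [ 0.543 -0.217  0.05 ]
rest_top 0.9 [332. 214. 345. 248.] [array([337.5, 231.1]), array([ 7.9, 37.3]), np.float64(12.5)] [ 0.588 -0.043  0.05 ]
knob_grip 0.83 [377. 223. 418. 270.] [array([396.5, 247.5]), array([41., 41.]), np.float64(90.0)] [ 0.543 -0.217  0.05 ]
pot 0.96 [147. 274. 170. 296.] [array([158., 284.]), array([22., 24.]), np.float64(90.0)] [0.421 0.472 0.05 ]
scene [[-0.847, 0.419, -0.327, 1.091], [0.532, 0.678, -0.507, 0.801], [0.009, -0.604, -0.797, 1.332], [0.0, 0.0, 0.0, 1.0]]
bamboo_box 0.55 [380. 280
[... 164 characters left out ...]
 53.2]), np.float64(67.1)] [ 0.573 -0.111  0.05 ]
scale 0.71 [267. 181. 305. 211.] [array([288. , 194.5]), array([29., 36.]), np.float64(90.0)] [ 0.549 -0.223  0.05 ]
rest_top 0.64 [292. 218. 324. 238.] [array([308.4, 228.9]), array([13.9, 35.8]), np.float64(73.1)] [ 0.567 -0.066  0.05 ]
rest_top 0.2 [270. 181. 306. 210.] [array([288.5, 194.5]), array([27., 37.]), np.float64(90.0)] [ 0.548 -0.223  0.05 ]
knob_grip 0.69 [270. 181. 308. 210.] [array([288.5, 195. ]), array([28., 37.]), np.float64(90.0)] [ 0.549 -0.221  0.05 ]
pot 0.93 [447. 331. 472. 358.] [array([458., 343.]), array([26., 24.]), np.float64(90.0)] [0.429 0.479 0.05 ]
-0.0188 [-1.79998753e+02  7.81244014e-04 -1.59039754e+02] 0.6
```

View pics/top0.png

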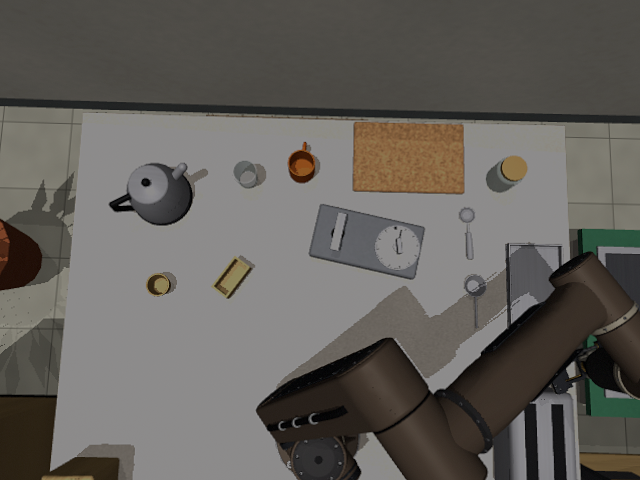

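View pics/scene0.png

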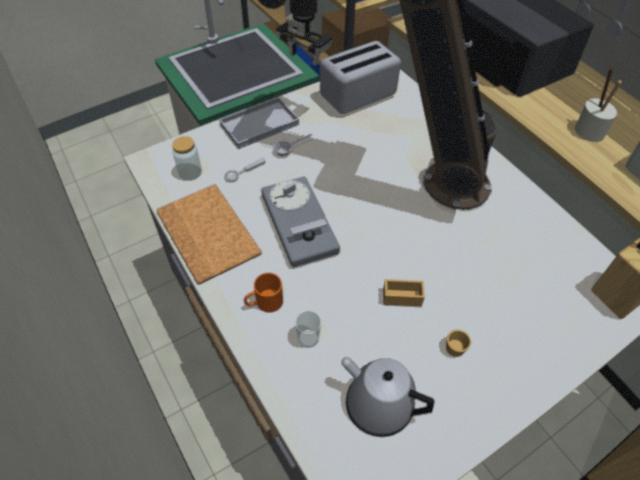

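The box is near (0.445, 0.264) and the scale near (0.56, -0.13), both with their long axes agreeing in the two views. In the top view the box is at px (232,277), the rest at (338,231) and the dial at (397,247). I'll move towards the box, passing over the scale on the way.

servo_tool:
  targets:
    - {"dx":2,"dy":3.3,"dz":0.8,"spin":0.12,"grip":100}
    - {"dx":4,"dy":6.6,"dz":1.6,"spin":0.24,"grip":100}
    - {"dx":6,"dy":10,"dz":2.4,"spin":0.36,"grip":100}
    - {"dx":8,"dy":13.3,"dz":3.2,"spin":0.48,"grip":100}
    - {"dx":10,"dy":16.6,"dz":4,"spin":0.6,"grip":100}
    - {"dx":12,"dy":20,"dz":4.8,"spin":0.72,"grip":100}
    - {"dx":14,"dy":23.3,"dz":5.6,"spin":0.84,"grip":100}
    - {"dx":16,"dy":26.6,"dz":6.4,"spin":0.96,"grip":100}
    - {"dx":18,"dy":30,"dz":7.2,"spin":1.08,"grip":100}
    - {"dx":20,"dy":33.3,"dz":8,"spin":1.2,"grip":100}

```text
time_s: 1.43
tcp_pos: [0.4419, -0.2955, 0.3074]
eef_rot: [-179.9, -0.0, -89.9]
contact_force: [0.5, 0.1, 0.4]
gripper_width: 0.0879
```

servo_tool:
  targets:
    - {"dx":0.8,"dy":3.5,"spin":0.1}
    - {"dx":1.6,"dy":7,"spin":0.2}
    - {"dx":2.4,"dy":10.5,"spin":0.3}
    - {"dx":3.2,"dy":14,"spin":0.4}
    - {"dx":4,"dy":17.5,"spin":0.5}
    - {"dx":4,"dy":17.5,"spin":0.6}
    - {"dx":4,"dy":17.5,"spin":0.7}
    - {"dx":4,"dy":17.5,"spin":0.8}
    - {"dx":4,"dy":17.5,"spin":0.93}
    - {"dx":4,"dy":17.5,"spin":0.93}

```text
validation failed for argument at $.ta...
```

```bash
python3 - <<'E'
from h import *
s=r.get_state();print(s["tcp_pos"],s["eef_rot"],s["joints"],s["time_s"])
cal=r.get_calibration("wrist");im=r.capture("wrist");cv2.imwrite("pics/w1.png",im)
print(np.round(cal["extrinsics"],3).tolist())
for n,z in("scale",.048),("rest_top",.1),("knob_grip",.052),("needle_tip",.054):
    for d in r.cut_out(n,"wrist")[:2]:
        ys,xs=np.nonzero(d["mask"]);rc=cv2.minAreaRect(np.c_[xs,ys].astype(np.float32))
        b=[at(cal,p,z).round(3)[:2].tolist() for p in cv2.boxPoints(rc)]
        print(n,round(d["p"],2),np.round(d["extent"]),at(cal,rc[0],z).round(3),b)
E
```

```text
[ 0.44194421 -0.29549287  0.30742082] [-1.79945151e+02 -1.13765462e-02 -8.99458756e+01] [-1.26202778e+01  4.37457961e+00 -9.75634527e+00 -9.64600044e-04
 -7.58130662e+01  1.26746437e+01] 1.4333
[[-1.0, -0.0, 0.001, 0.442], [-0.0, 0.968, 0.249, -0.362], [-0.001, 0.249, -0.968, 0.466], [0.0, 0.0, 0.0, 1.0]]
scale 0.78 [168. 195. 308. 372.] [ 0.555 -0.189  0.048] [[0.673, -0.085], [0.604, -0.311], [0.452, -0.28], [0.499, -0.046]]
knob_grip 0.66 [182. 217. 286. 298.] [ 0.544 -0.233  0.052] [[0.601, -0.283], [0.482, -0.283], [0.485, -0.181], [0.611, -0.18]]
needle_tip 0.48 [190. 260. 222. 265.] [ 0.579 -0.227  0.054] [[0.596, -0.228], [0.595, -0.234], [0.562, -0.227], [0.563, -0.221]]
```

View pics/w1.png

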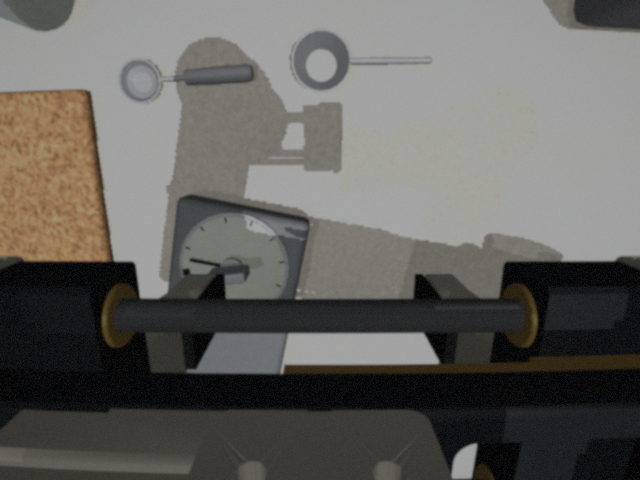

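The wrist view shows the dial with the needle (190,260) and the zero block (186,271) close together, so the knob is near 0. The tool needs every field in each row.

servo_tool:
  targets:
    - {"dx":0.4,"dy":3.5,"dz":0,"spin":0.1,"grip":100}
    - {"dx":0.8,"dy":7,"dz":0,"spin":0.2,"grip":100}
    - {"dx":1.2,"dy":10.5,"dz":0,"spin":0.3,"grip":100}
    - {"dx":1.6,"dy":14,"dz":0,"spin":0.4,"grip":100}
    - {"dx":2,"dy":17.5,"dz":0,"spin":0.5,"grip":100}
    - {"dx":2,"dy":21,"dz":0,"spin":0.6,"grip":100}
    - {"dx":2,"dy":24.5,"dz":0,"spin":0.7,"grip":100}
    - {"dx":2,"dy":28,"dz":0,"spin":0.8,"grip":100}
    - {"dx":2,"dy":31.5,"dz":0,"spin":0.92,"grip":100}
    - {"dx":2,"dy":35,"dz":0,"spin":0.92,"grip":100}

```text
time_s: 2.52
tcp_pos: [0.4611, 0.0529, 0.3065]
eef_rot: [180.0, -0.0, -37.3]
contact_force: [1.6, -0.8, -0.6]
gripper_width: 0.0877
```

servo_tool:
  targets:
    - {"dx":-1,"dy":3.4,"dz":0,"spin":0,"grip":100}
    - {"dx":-2,"dy":6.8,"dz":0,"spin":0,"grip":100}
    - {"dx":-3.2,"dy":10.2,"dz":0,"spin":0,"grip":100}
    - {"dx":-4.4,"dy":13.6,"dz":0,"spin":0,"grip":100}
    - {"dx":-5.6,"dy":17,"dz":0,"spin":0,"grip":100}
    - {"dx":-6.8,"dy":20.4,"dz":0,"spin":0,"grip":100}
    - {"dx":-8,"dy":23.5,"dz":0,"spin":0,"grip":100}
    - {"dx":-9.2,"dy":26,"dz":0,"spin":0,"grip":100}
    - {"dx":-9.7,"dy":27,"dz":0,"spin":0,"grip":100}
    - {"dx":-9.7,"dy":27,"dz":0,"spin":0,"grip":100}

```text
time_s: 3.35
tcp_pos: [0.3643, 0.3235, 0.3059]
eef_rot: [179.9, -0.0, -37.6]
contact_force: [-0.0, -1.2, 0.2]
gripper_width: 0.0875
```

```bash
python3 - <<'E'
from h import *
s=r.get_state();print(s["tcp_pos"],s["eef_rot"],s["joints"],s["time_s"])
cal=r.get_calibration("wrist");im=r.capture("wrist");cv2.imwrite("pics/w2.png",im)
for d in r.cut_out("bamboo_box","wrist")[:2]:
    ys,xs=np.nonzero(d["mask"]);print(round(d["p"],2),np.round(d["extent"]))
    hull=cv2.convexHull(np.c_[xs,ys].astype(np.float32))[:,0]
    for z in (0.055,):
        W=np.array([at(cal,p,z)[:2] for p in hull],np.float32)
        print(cv2.minAreaRect(W))
# top refit: hull fit of projected box in all: optimise x,y,yaw by silhouette IoU
    from scipy.optimize import minimize
    m=np.zeros((480,640),np.uint8);cv2.fillConvexPoly(m,hull.astype(int),1)
    def sil(q):
        c,s_=np.cos(q[2]),np.sin(q[2]);P=[]
        for z in(0,.055):
            for a in(-.056,.056):
                for b in(-.028,.028): P.append(proj(cal,[q[0]+c*a-s_*b,q[1]+s_*a+c*b,z]))
        k=np.zeros((480,640),np.uint8);cv2.fillConvexPoly(k,np.round(cv2.convexHull(np.array(P,np.float32))*16).astype(int),1,shift=4);return k
    f=lambda q:(sil(q)!=m).sum()
    o=minimize(f,[.445,.264,-.65],method="Nelder-Mead",options=dict(initial_simplex=[[.445,.264,-.65],[.455,.264,-.65],[.445,.274,-.65],[.445,.264,-.5]]))
    print(o.x,np.degrees(o.x[2]),o.fun,m.sum())
E
```

```text
[0.36427591 0.32346701 0.30589627] [ 1.79932536e+02 -8.69539294e-03 -3.75819034e+01] [ 6.47845913e+01 -4.30057003e-02 -1.45898258e+01 -6.15003791e-03
 -7.55209407e+01 -1.23649587e+01] 3.35
```

View pics/w2.png

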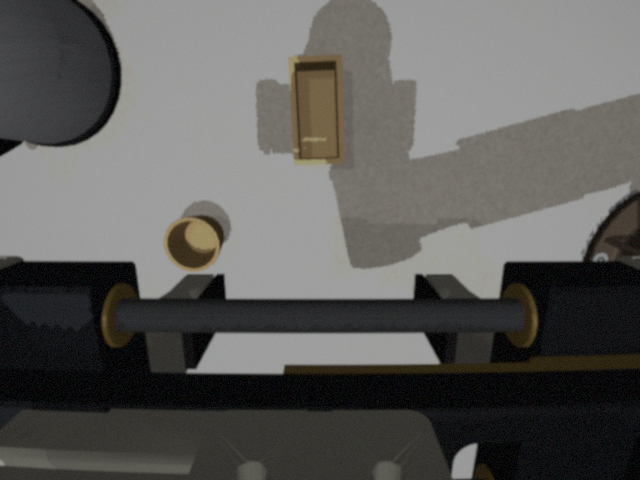

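The network missed the box. The picture shows it clearly: rim corners at (289,56), (341,56), (344,164) and (292,165). It stands almost straight along tool x.

```bash
python3 - <<'E'
from h import *
cal=r.get_calibration("wrist")
im=cv2.imread("pics/w2.png").astype(int)
m=((im[...,2]-im[...,0])>25).astype(np.uint8); 
n,l,st,c=cv2.connectedComponentsWithStats(cv2.morphologyEx(m,cv2.MORPH_CLOSE,np.ones((7,7))));i=l[110,295];print(st[i])
ys,xs=np.nonzero(l==i);rc=cv2.minAreaRect(np.c_[xs,ys].astype(np.float32));print(rc)
for P in (cv2.boxPoints(rc),[(289,56),(341,56),(344,164),(292,165)]):
    W=np.array([at(cal,p,.055)[:2] for p in P],np.float32);q=cv2.minAreaRect(W);print(W.mean(0),q)
    e=[W[(k+1)%4]-W[k] for k in range(4)];print([(np.linalg.norm(v).round(4),np.degrees(np.arctan2(v[1],v[0])).round(1)) for v in e])
E
```

```text
[ 288   54   57  111 5750]
((316.71246337890625, 109.31150817871094), (109.39253234863281, 53.67707824707031), 87.70938873291016)
[0.44796598 0.2608679 ] ((0.44795551896095276, 0.26080459356307983), (0.05933016911149025, 0.1123327985405922), 54.56949234008789)
[(np.float32(0.0558), np.float32(-125.5)), (np.float32(0.1122), np.float32(145.5)), (np.float32(0.0593), np.float32(54.6)), (np.float32(0.1123), np.float32(-36.3))]
[0.44736382 0.26163548] ((0.44689467549324036, 0.26091256737709045), (0.057505130767822266, 0.11201311647891998), 52.99560546875)
[(np.float32(0.0541), np.float32(-127.7)), (np.float32(0.111), np.float32(144.8)), (np.float32(0.0575), np.float32(53.4)), (np.float32(0.112), np.float32(-37.0))]
```

servo_tool:
  targets:
    - {"dx":2.8,"dy":-2.1,"dz":-2,"spin":0.02,"grip":100}
    - {"dx":5.6,"dy":-4.2,"dz":-4,"spin":0.02,"grip":100}
    - {"dx":8.3,"dy":-6.2,"dz":-7,"spin":0.02,"grip":100}
    - {"dx":8.3,"dy":-6.2,"dz":-11,"spin":0.02,"grip":100}
    - {"dx":8.3,"dy":-6.2,"dz":-15,"spin":0.02,"grip":100}
    - {"dx":8.3,"dy":-6.2,"dz":-19,"spin":0.02,"grip":100}
    - {"dx":8.3,"dy":-6.2,"dz":-23,"spin":0.02,"grip":100}
    - {"dx":8.3,"dy":-6.2,"dz":-26,"spin":0.02,"grip":100}
    - {"dx":8.3,"dy":-6.2,"dz":-28,"spin":0.02,"grip":100}
    - {"dx":8.3,"dy":-6.2,"dz":-28.5,"spin":0.02,"grip":100}

```text
time_s: 4.28
tcp_pos: [0.4464, 0.257, 0.0182]
eef_rot: [179.6, 0.0, -36.6]
contact_force: [-0.1, -0.6, -0.4]
gripper_width: 0.0874
```

servo_tool:
  squeeze: 12
  targets:
    - {"dx":0,"dy":0,"dz":0,"spin":0,"grip":100}
    - {"dx":0,"dy":0,"dz":0,"spin":0,"grip":80}
    - {"dx":0,"dy":0,"dz":0,"spin":0,"grip":70}
    - {"dx":0,"dy":0,"dz":0,"spin":0,"grip":60}
    - {"dx":0,"dy":0,"dz":0,"spin":0,"grip":50}
    - {"dx":0,"dy":0,"dz":0,"spin":0,"grip":50}
    - {"dx":0,"dy":0,"dz":0,"spin":0,"grip":50}
    - {"dx":0,"dy":0,"dz":0,"spin":0,"grip":50}
    - {"dx":0,"dy":0,"dz":0,"spin":0,"grip":50}
    - {"dx":0,"dy":0,"dz":0,"spin":0,"grip":50}

```text
time_s: 5.12
tcp_pos: [0.4478, 0.2612, 0.0224]
eef_rot: [-179.9, -0.0, -36.4]
contact_force: [-0.9, 0.0, 7.3]
gripper_width: 0.0563
```

servo_tool:
  targets:
    - {"dx":0,"dy":0,"dz":1,"spin":0,"grip":50}
    - {"dx":0,"dy":0,"dz":4,"spin":0,"grip":50}
    - {"dx":0,"dy":0,"dz":8,"spin":0,"grip":50}
    - {"dx":0,"dy":0,"dz":12,"spin":0,"grip":50}
    - {"dx":0,"dy":-1,"dz":16,"spin":0,"grip":50}
    - {"dx":0,"dy":-3,"dz":19,"spin":0.05,"grip":50}
    - {"dx":0,"dy":-6,"dz":21,"spin":0.12,"grip":50}
    - {"dx":0,"dy":-9.5,"dz":22,"spin":0.2,"grip":50}
    - {"dx":0,"dy":-13,"dz":22,"spin":0.28,"grip":50}
    - {"dx":0,"dy":-16.5,"dz":22,"spin":0.36,"grip":50}

```text
time_s: 5.95
tcp_pos: [0.4469, 0.0944, 0.243]
eef_rot: [-179.9, -0.1, -15.5]
contact_force: [0.5, -0.9, -2.0]
gripper_width: 0.0558
```

servo_tool:
  targets:
    - {"dx":0,"dy":-3,"dz":0,"spin":0.05,"grip":50}
    - {"dx":0,"dy":-6,"dz":0,"spin":0.05,"grip":50}
    - {"dx":0,"dy":-8.5,"dz":0,"spin":0.05,"grip":50}
    - {"dx":0,"dy":-10,"dz":0,"spin":0.05,"grip":50}
    - {"dx":0,"dy":-10.5,"dz":0,"spin":0.05,"grip":50}
    - {"dx":0,"dy":-10.5,"dz":0,"spin":0.05,"grip":50}
    - {"dx":0,"dy":-10.5,"dz":0,"spin":0.05,"grip":50}
    - {"dx":0,"dy":-10.5,"dz":0,"spin":0.05,"grip":50}
    - {"dx":0,"dy":-10.5,"dz":0,"spin":0.05,"grip":50}
    - {"dx":0,"dy":-10.5,"dz":0,"spin":0.05,"grip":50}

```text
time_s: 6.78
tcp_pos: [0.4475, -0.0086, 0.2416]
eef_rot: [-180.0, 0.0, -12.9]
contact_force: [0.2, 0.2, -1.6]
gripper_width: 0.0562
```

```bash
python3 - <<'E'
from h import *
s=r.get_state();print(s["tcp_pos"],s["eef_rot"],s["contact_force"],s["gripper_width"],s["time_s"])
cal=r.get_calibration("wrist");im=r.capture("wrist");cv2.imwrite("pics/w3.png",im)
for n,z in("scale",.048),("rest_top",.1),("knob_grip",.052),("needle_tip",.054),("bamboo_box",.26):
    for d in r.cut_out(n,"wrist")[:1]:
        ys,xs=np.nonzero(d["mask"]);rc=cv2.minAreaRect(np.c_[xs,ys].astype(np.float32))
        b=[at(cal,p,z).round(4)[:2].tolist() for p in cv2.boxPoints(rc)]
        print(n,round(d["p"],2),np.round(d["extent"]),at(cal,rc[0],z).round(4),b,cv2.boxPoints(rc).round().tolist())
E
```

```text
[ 0.44746635 -0.00857301  0.24155612] [-1.79999436e+02  5.89592055e-03 -1.28667900e+01] [ 0.19135769  0.23598276 -1.6299113 ] 0.05619771040857361 6.7833
scale 0.94 [244.   0. 596. 157.] [ 0.5508 -0.1278  0.048 ] [[0.648, 0.0109], [0.5837, -0.2957], [0.4458, -0.2862], [0.5197, 0.046]] [[246.0, 0.0], [598.0, 0.0], [598.0, 155.0], [246.0, 155.0]]
rest_top 0.93 [311.   0. 348. 123.] [ 0.5719 -0.0427  0.1   ] [[0.6174, -0.0392], [0.6125, -0.0631], [0.5237, -0.0465], [0.5289, -0.0209]] [[308.0, 0.0], [341.0, -1.0], [345.0, 125.0], [312.0, 126.0]]
knob_grip 0.67 [457.   1. 594. 131.] [ 0.5415 -0.2202  0.052 ] [[0.6066, -0.1682], [0.5839, -0.2871], [0.4713, -0.2786], [0.4981, -0.152]] [[458.0, 0.0], [592.0, 0.0], [592.0, 130.0], [458.0, 130.0]]
needle_tip 0.68 [526.   1. 540.  29.] [ 0.5817 -0.2303  0.054 ] [[0.5709, -0.2248], [0.5941, -0.2299], [0.5925, -0.2358], [0.5692, -0.2308]] [[527.0, 29.0], [530.0, -0.0], [537.0, 0.0], [534.0, 29.0]]
bamboo_box 0.88 [240. 172. 400. 365.] [ 0.4664 -0.012   0.26  ] [[0.5108, 0.0098], [0.4975, -0.0504], [0.4151, -0.0371], [0.4304, 0.0325]] [[236.0, 172.0], [398.0, 170.0], [400.0, 363.0], [237.0, 364.0]]
```

View pics/w3.png

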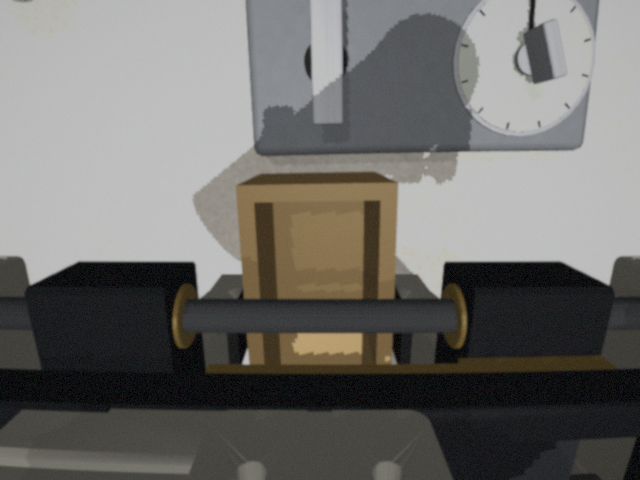

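The box is held square in the jaws, rim x 240–397. The rest's bar shows at x 311–342 with its near end at row 124, and its far end is cut off. I'll combine this with the top view.

```bash
python3 - <<'E'
from h import *
cal=r.get_calibration("wrist")
im=cv2.imread("pics/w3.png");g=cv2.cvtColor(im,cv2.COLOR_BGR2GRAY).astype(int)
for row in(10,40,100):
    print(row,[ (c,g[row,c]) for c in range(306,350,2)])
print([ (c,g[c,328]) for c in range(116,132,1)])
for uv in((312,5),(341,5),(314,122),(343,122)):print(uv,at(cal,uv,.1).round(4))
a=at(cal,(327.,5),.1);b=at(cal,(328.,124),.1);u=(a-b)/np.linalg.norm(a-b);print("ax",np.degrees(np.arctan2(u[1],u[0])),"centre",b+.055*u)
# box in the hand: front rim
for uv in((238,184),(397,184)):print("rim",at(cal,uv,.2755).round(4))
# scale near edge
for uv in((262,153),(575,149)):print("scale edge",at(cal,uv,.045).round(4))
cal=r.get_calibration("top")
r.capture("top")
for n,z in("scale",.048),("rest_top",.1),("knob_grip",.052):
    d=r.cut_out(n,"top")[0];ys,xs=np.nonzero(d["mask"]);rc=cv2.minAreaRect(np.c_[xs,ys].astype(np.float32))
    W=np.array([at(cal,p,z)[:2] for p in cv2.boxPoints(rc)],np.float32);print(n,d["p"],W.mean(0),cv2.minAreaRect(W))
E
```

```text
10 [(306, np.int64(132)), (308, np.int64(139)), (310, np.int64(156)), (312, np.int64(181)), (314, np.int64(187)), (316, np.int64(186)), (318, np.int64(185)), (320, np.int64(184)), (322, np.int64(183)), (324, np.int64(181)), (326, np.int64(178)), (328, np.int64(181)), (330, np.int64(182)), (332, np.int64(180)), (334, np.int64(183)), (336, np.int64(181)), (338, np.int64(180)), (340, np.int64(165)), (342, np.int64(110)), (344, np.int64(84)), (346, np.int64(108)), (348, np.int64(131))]
40 [(306, np.int64(137)), (308, np.int64(139)), (310, np.int64(144)), (312, np.int64(180)), (314, np.int64(188)), (316, np.int64(187)), (318, np.int64(188)), (320, np.int64(187)), (322, np.int64(188)), (324, np.int64(187)), (326, np.int64(183)), (328, np.int64(185)), (330, np.int64(186)), (332, np.int64(185)), (334, np.int64(186)), (336, np.int64(186)), (338, np.int64(183)), (340, np.int64(174)), (342, np.int64(124)), (344, np.int64(80)), (346, np.int64(80)), (348, np.int64(116))]
100 [(306, np.int64(142)), (308, np.int64(138)), (310, np.int64(125)), (312, np.int64(112)), (314, np.int64(133)), (316, np.int
[... 743 characters left out ...]
, 5) [ 0.6087 -0.0627  0.1   ]
(314, 122) [ 0.5312 -0.0241  0.1   ]
(343, 122) [ 0.5261 -0.0464  0.1   ]
ax -12.191311123413907 centre [ 0.58101245 -0.04613088  0.1       ]
rim [0.5068 0.0059 0.2755]
rim [ 0.4947 -0.0469  0.2755]
scale edge [0.5181 0.0306 0.045 ]
scale edge [ 0.4556 -0.2661  0.045 ]
scale 0.83 [ 0.56125486 -0.12860596] ((0.5609105229377747, -0.12914615869522095), (0.3236555755138397, 0.1671147495508194), 77.74139404296875)
rest_top 0.69 [ 0.6101433  -0.04729354] ((0.610141396522522, -0.04728201776742935), (0.023647719994187355, 0.04655630141496658), 77.11347198486328)Traceback (most recent call last):
  File "<stdin>", line 16, in <module>
IndexError: list index out of range
```

servo_tool:
  targets:
    - {"dx":3.5,"dy":-1,"dz":0,"spin":0.012,"grip":50}
    - {"dx":7,"dy":-2,"dz":0,"spin":0.012,"grip":50}
    - {"dx":10.5,"dy":-3,"dz":0,"spin":0.012,"grip":50}
    - {"dx":13,"dy":-3.6,"dz":-1,"spin":0.012,"grip":50}
    - {"dx":13.4,"dy":-3.7,"dz":-3,"spin":0.012,"grip":50}
    - {"dx":13.4,"dy":-3.7,"dz":-6,"spin":0.012,"grip":50}
    - {"dx":13.4,"dy":-3.7,"dz":-9,"spin":0.012,"grip":50}
    - {"dx":13.4,"dy":-3.7,"dz":-10.5,"spin":0.012,"grip":50}
    - {"dx":13.4,"dy":-3.7,"dz":-11,"spin":0.012,"grip":50}
    - {"dx":13.4,"dy":-3.7,"dz":-11,"spin":0.012,"grip":50}

```text
time_s: 8.12
tcp_pos: [0.5807, -0.0466, 0.1302]
eef_rot: [179.9, 0.2, -12.3]
contact_force: [-0.2, 0.1, -1.1]
gripper_width: 0.0557
```

servo_tool:
  targets:
    - {"dx":0,"dy":0,"dz":-0.1,"spin":0,"grip":50}
    - {"dx":0,"dy":0,"dz":-0.3,"spin":0,"grip":50}
    - {"dx":0,"dy":0,"dz":-0.5,"spin":0,"grip":50}
    - {"dx":0,"dy":0,"dz":-0.7,"spin":0,"grip":50}
    - {"dx":0,"dy":0,"dz":-0.9,"spin":0,"grip":50}
    - {"dx":0,"dy":0,"dz":-1.1,"spin":0,"grip":50}
    - {"dx":0,"dy":0,"dz":-1.1,"spin":0,"grip":50}
    - {"dx":0,"dy":0,"dz":-1.1,"spin":0,"grip":50}
    - {"dx":0,"dy":0,"dz":-1.1,"spin":0,"grip":50}
    - {"dx":0,"dy":0,"dz":-1.1,"spin":0,"grip":50}

```text
time_s: 8.95
tcp_pos: [0.5815, -0.0463, 0.1207]
eef_rot: [-180.0, -0.0, -12.2]
contact_force: [-0.4, -0.0, -0.5]
gripper_width: 0.0558
```

servo_tool:
  targets:
    - {"dx":0,"dy":0,"dz":-0.05,"spin":0,"grip":50}
    - {"dx":0,"dy":0,"dz":-0.1,"spin":0,"grip":50}
    - {"dx":0,"dy":0,"dz":-0.15,"spin":0,"grip":50}
    - {"dx":0,"dy":0,"dz":-0.15,"spin":0,"grip":50}
    - {"dx":0,"dy":0,"dz":-0.15,"spin":0,"grip":50}
    - {"dx":0,"dy":0,"dz":-0.15,"spin":0,"grip":50}
    - {"dx":0,"dy":0,"dz":-0.15,"spin":0,"grip":50}
    - {"dx":0,"dy":0,"dz":-0.15,"spin":0,"grip":50}
    - {"dx":0,"dy":0,"dz":-0.15,"spin":0,"grip":50}
    - {"dx":0,"dy":0,"dz":-0.15,"spin":0,"grip":50}

```text
time_s: 9.78
tcp_pos: [0.5815, -0.0463, 0.1191]
eef_rot: [-180.0, -0.0, -12.2]
contact_force: [0.4, 0.2, -1.2]
gripper_width: 0.0558
```

```bash
python3 - <<'E'
from h import *
s=r.get_state();print(s["tcp_pos"],s["contact_force"])
im=r.capture("scene");a=cv2.resize(im[160:280,230:370],None,fx=4,fy=4,interpolation=cv2.INTER_CUBIC)
cv2.imwrite("pics/s4.png",a)
E
```

```text
[ 0.58146691 -0.04631817  0.11908779] [ 0.38461594  0.23651532 -1.17831856]
```

View pics/s4.png

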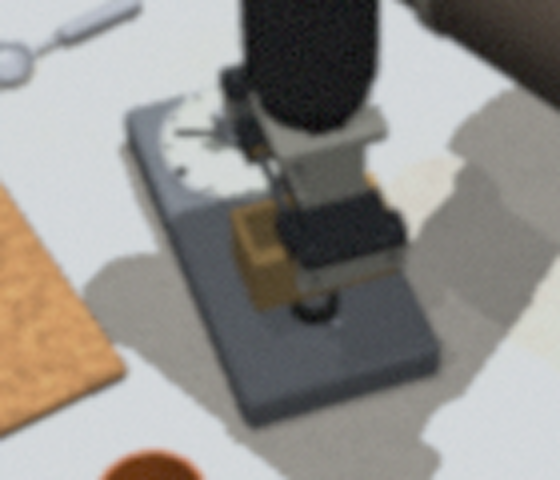

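The rest has sunk: the needle has swung to about (180,132) and the zero block is at (180,172) in the crop. I'll lower 1 mm more and let go slowly.

servo_tool:
  targets:
    - {"dx":0,"dy":0,"dz":-0.1,"spin":0,"grip":50}
    - {"dx":0,"dy":0,"dz":-0.1,"spin":0,"grip":62}
    - {"dx":0,"dy":0,"dz":-0.1,"spin":0,"grip":64}
    - {"dx":0,"dy":0,"dz":-0.1,"spin":0,"grip":66}
    - {"dx":0,"dy":0,"dz":-0.1,"spin":0,"grip":69}
    - {"dx":0,"dy":0,"dz":-0.1,"spin":0,"grip":73}
    - {"dx":0,"dy":0,"dz":-0.1,"spin":0,"grip":78}
    - {"dx":0,"dy":0,"dz":-0.1,"spin":0,"grip":84}
    - {"dx":0,"dy":0,"dz":-0.1,"spin":0,"grip":90}
    - {"dx":0,"dy":0,"dz":-0.1,"spin":0,"grip":94}

```text
time_s: 10.67
tcp_pos: [0.5814, -0.0464, 0.1181]
eef_rot: [180.0, -0.0, -12.3]
contact_force: [-0.7, 0.3, -0.2]
gripper_width: 0.0798
```

servo_tool:
  targets:
    - {"dx":0,"dy":0,"dz":0,"spin":0,"grip":96}
    - {"dx":0,"dy":0,"dz":1,"spin":0,"grip":96}
    - {"dx":0,"dy":0,"dz":2.5,"spin":0,"grip":96}
    - {"dx":0,"dy":0,"dz":4.5,"spin":0,"grip":96}
    - {"dx":0,"dy":0,"dz":7,"spin":0,"grip":96}
    - {"dx":0,"dy":0,"dz":10,"spin":0,"grip":96}
    - {"dx":0,"dy":0,"dz":13,"spin":0,"grip":96}
    - {"dx":-4,"dy":-1,"dz":15,"spin":0,"grip":96}
    - {"dx":-8,"dy":-3,"dz":16,"spin":0,"grip":96}
    - {"dx":-11,"dy":-5,"dz":16,"spin":0,"grip":96}

```text
time_s: 11.5
tcp_pos: [0.4731, -0.095, 0.2807]
eef_rot: [-179.9, -0.2, -12.2]
contact_force: [0.1, -1.8, 0.7]
gripper_width: 0.0837
```

servo_tool:
  targets:
    - {"dx":-3,"dy":-2,"dz":0,"spin":0,"grip":96}
    - {"dx":-6,"dy":-4,"dz":0,"spin":0,"grip":96}
    - {"dx":-6,"dy":-4,"dz":0,"spin":0,"grip":96}
    - {"dx":-6,"dy":-4,"dz":0,"spin":0,"grip":96}
    - {"dx":-6,"dy":-4,"dz":0,"spin":0,"grip":96}
    - {"dx":-6,"dy":-4,"dz":0,"spin":0,"grip":96}
    - {"dx":-6,"dy":-4,"dz":0,"spin":0,"grip":96}
    - {"dx":-6,"dy":-4,"dz":0,"spin":0,"grip":96}
    - {"dx":-6,"dy":-4,"dz":0,"spin":0,"grip":96}
    - {"dx":-6,"dy":-4,"dz":0,"spin":0,"grip":96}

```text
time_s: 12.33
tcp_pos: [0.4136, -0.1349, 0.2777]
eef_rot: [180.0, 0.0, -12.2]
contact_force: [-0.2, 0.2, -0.3]
gripper_width: 0.0841
```

```bash
python3 - <<'E'
from h import *
s=r.get_state();print(s["tcp_pos"],s["eef_rot"],s["joints"],s["time_s"])
cal=r.get_calibration("wrist");im=r.capture("wrist");cv2.imwrite("pics/w5.png",im)
import json;json.dump({k:np.array(v).tolist() for k,v in cal.items()},open("cal5.json","w"))
for n,z in("rest_top",.095),("knob_grip",.052),("needle_tip",.054),("zero_mark",.053),("bamboo_box",.15):
    for d in r.cut_out(n,"wrist")[:1]:
        ys,xs=np.nonzero(d["mask"]);rc=cv2.minAreaRect(np.c_[xs,ys].astype(np.float32))
        print(n,round(d["p"],2),np.round(d["extent"]),at(cal,rc[0],z).round(4),cv2.boxPoints(rc).round().tolist())
E
```

```text
[ 0.41361844 -0.13486442  0.27765307] [ 1.79981214e+02  4.61597444e-02 -1.22198370e+01] [ 8.10178313e+00 -4.79727623e+00 -2.27119979e+01  1.66665721e-03
 -7.21350893e+01  6.96778754e+01] 12.3333
knob_grip 0.74 [314.   3. 440. 124.] [ 0.5446 -0.2203  0.052 ] [[313.0, 0.0], [439.0, 0.0], [439.0, 125.0], [313.0, 125.0]]
needle_tip 0.61 [387.  15. 414.  41.] [ 0.5694 -0.2491  0.054 ] [[388.0, 40.0], [410.0, 13.0], [415.0, 17.0], [392.0, 44.0]]
zero_mark 0.96 [316.   0. 445. 128.] [ 0.5432 -0.2213  0.053 ] [[314.0, 0.0], [441.0, 0.0], [441.0, 127.0], [314.0, 127.0]]
bamboo_box 0.92 [110.   0. 217. 124.] [ 0.5635 -0.0499  0.15  ] [[110.0, 0.0], [207.0, -6.0], [216.0, 121.0], [118.0, 127.0]]
```

View pics/w5.png

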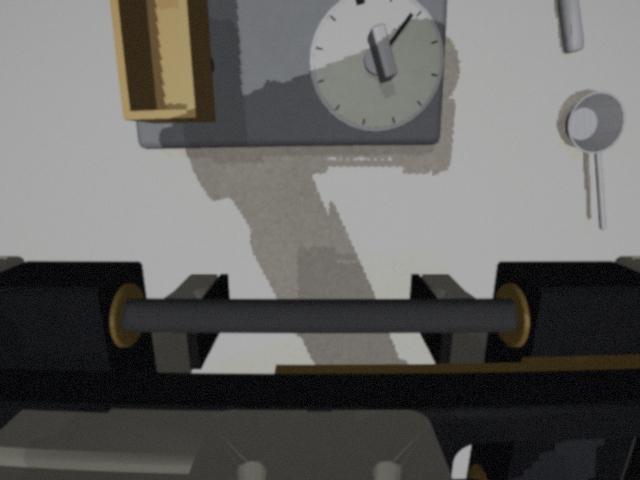

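The box sits along the rest. In the wrist view the dial is centred near (377,62), the zero block at (361,1), the needle tip at (411,14), and the knob bar runs (376,28)–(388,78). Next I'll fit the dial centre and the angles.

```bash
python3 - <<'E'
from h import *
from scipy.optimize import least_squares
cal=r.get_calibration("wrist")
im=r.capture("wrist")
for n in("knob_grip","zero_mark"):
    d=r.cut_out(n,"wrist")
    if not d: continue
    cs=max(cv2.findContours(d[0]["mask"].astype(np.uint8),0,1)[0],key=len)[:,0]
    W=np.array([at(cal,p,.051)[:2] for p in cs if p[1]>3])
    o=least_squares(lambda q:np.hypot(*(W-q[:2]).T)-q[2],[.543,-.22,.062],loss="soft_l1",f_scale=.001);print(n,o.x.round(4))
c=o.x[:2]
for nm,uv,z in("zero",(361,1),.054),("tip",(411,14),.055),("needle root",(391,42),.055):
    w=at(cal,uv,z)[:2]-c;print(nm,(w+c).round(4),np.hypot(*w).round(4),np.degrees(np.arctan2(w[1],w[0])).round(1))
print("axis px at .096:",proj(cal,[*c,.096]),"bar dir:",end="")
a=at(cal,(376,27),.096);b=at(cal,(389,77),.096);print(a.round(4),b.round(4),((a+b)/2).round(4),np.degrees(np.arctan2(*(a-b)[1::-1])),np.linalg.norm(a-b))
cv2.imwrite("pics/w6.png",cv2.resize(im[0:140,300:460],None,fx=5,fy=4,interpolation=cv2.INTER_CUBIC)[:560])
E
```

```text
knob_grip [ 0.5459 -0.2215  0.0618]
zero_mark [ 0.5456 -0.2214  0.0617]
zero [ 0.601  -0.2164] 0.0556 5.2
tip [ 0.5799 -0.2607] 0.0521 -48.9
needle root [ 0.5593 -0.2376] 0.0212 -49.8
axis px at .096: [384.45015913  49.86369809] bar dir:[ 0.5651 -0.2176  0.096 ] [ 0.523  -0.2214  0.096 ] [ 0.5441 -0.2195  0.096 ] 5.139956775592963 0.04221351830589655
```

View pics/w6.png

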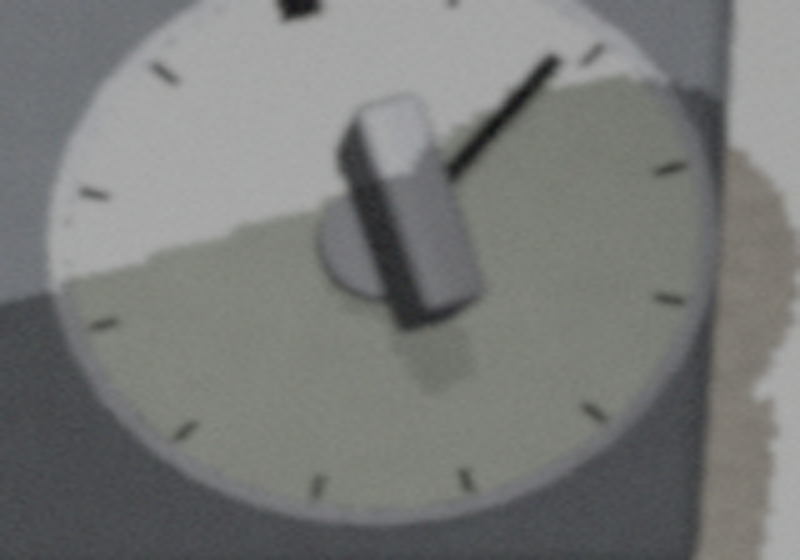

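The bar and the zero block agree: both lie at 5° in the world. The needle is at -49°, so the knob must turn by about -54° (-0.95 rad). The axis is near (0.545, -0.221).

servo_tool:
  targets:
    - {"dx":3,"dy":-2,"dz":0,"spin":0.08,"grip":80}
    - {"dx":6,"dy":-4,"dz":0,"spin":0.16,"grip":70}
    - {"dx":9,"dy":-6,"dz":0,"spin":0.24,"grip":60}
    - {"dx":12,"dy":-8,"dz":-2,"spin":0.3,"grip":60}
    - {"dx":13.1,"dy":-8.6,"dz":-5,"spin":0.3,"grip":60}
    - {"dx":13.1,"dy":-8.6,"dz":-9,"spin":0.3,"grip":60}
    - {"dx":13.1,"dy":-8.6,"dz":-12,"spin":0.3,"grip":60}
    - {"dx":13.1,"dy":-8.6,"dz":-14,"spin":0.3,"grip":60}
    - {"dx":13.1,"dy":-8.6,"dz":-14,"spin":0.3,"grip":60}
    - {"dx":13.1,"dy":-8.6,"dz":-14,"spin":0.3,"grip":60}

```text
time_s: 13.62
tcp_pos: [0.5439, -0.2213, 0.1374]
eef_rot: [180.0, 0.1, 4.9]
contact_force: [-0.5, -0.4, 0.7]
gripper_width: 0.0523
```

servo_tool:
  targets:
    - {"dx":0,"dy":0,"dz":-2,"spin":0,"grip":60}
    - {"dx":0,"dy":0,"dz":-4,"spin":0,"grip":60}
    - {"dx":0,"dy":0,"dz":-5.5,"spin":0,"grip":60}
    - {"dx":0,"dy":0,"dz":-6.5,"spin":0,"grip":60}
    - {"dx":0,"dy":0,"dz":-6.8,"spin":0,"grip":60}
    - {"dx":0,"dy":0,"dz":-6.8,"spin":0,"grip":60}
    - {"dx":0,"dy":0,"dz":-6.8,"spin":0,"grip":60}
    - {"dx":0,"dy":0,"dz":-6.8,"spin":0,"grip":60}
    - {"dx":0,"dy":0,"dz":-6.8,"spin":0,"grip":60}
    - {"dx":0,"dy":0,"dz":-6.8,"spin":0,"grip":60}

```text
time_s: 14.45
tcp_pos: [0.5448, -0.2212, 0.0708]
eef_rot: [180.0, -0.1, 4.9]
contact_force: [0.5, 0.9, -0.4]
gripper_width: 0.0524
```

servo_tool:
  squeeze: 15
  targets:
    - {"dx":0,"dy":0,"dz":0,"spin":0,"grip":50}
    - {"dx":0,"dy":0,"dz":0,"spin":0,"grip":40}
    - {"dx":0,"dy":0,"dz":0,"spin":0,"grip":30}
    - {"dx":0,"dy":0,"dz":0,"spin":0,"grip":22}
    - {"dx":0,"dy":0,"dz":0,"spin":0,"grip":16}
    - {"dx":0,"dy":0,"dz":0,"spin":0,"grip":10}
    - {"dx":0,"dy":0,"dz":0,"spin":0,"grip":6}
    - {"dx":0,"dy":0,"dz":0,"spin":0,"grip":6}
    - {"dx":0,"dy":0,"dz":0,"spin":0,"grip":6}
    - {"dx":0,"dy":0,"dz":0,"spin":0,"grip":6}

```text
time_s: 15.28
tcp_pos: [0.5443, -0.2211, 0.0699]
eef_rot: [-180.0, 0.0, 4.9]
contact_force: [0.3, -0.8, 0.1]
gripper_width: 0.0124
```

Gripped cleanly at 12.4 mm with no side force. Now turning.

servo_tool:
  targets:
    - {"dx":0,"dy":0,"dz":0,"spin":-0.08,"grip":6}
    - {"dx":0,"dy":0,"dz":0,"spin":-0.17,"grip":6}
    - {"dx":0,"dy":0,"dz":0,"spin":-0.26,"grip":6}
    - {"dx":0,"dy":0,"dz":0,"spin":-0.35,"grip":6}
    - {"dx":0,"dy":0,"dz":0,"spin":-0.44,"grip":6}
    - {"dx":0,"dy":0,"dz":0,"spin":-0.53,"grip":6}
    - {"dx":0,"dy":0,"dz":0,"spin":-0.62,"grip":6}
    - {"dx":0,"dy":0,"dz":0,"spin":-0.71,"grip":6}
    - {"dx":0,"dy":0,"dz":0,"spin":-0.8,"grip":6}
    - {"dx":0,"dy":0,"dz":0,"spin":-0.88,"grip":6}

```text
time_s: 16.12
tcp_pos: [0.5446, -0.2205, 0.0699]
eef_rot: [-180.0, 0.0, -45.7]
contact_force: [0.9, 4.0, 0.5]
gripper_width: 0.0121
```

servo_tool:
  targets:
    - {"dx":0,"dy":0,"dz":0,"spin":-0.03,"grip":6}
    - {"dx":0,"dy":0,"dz":0,"spin":-0.06,"grip":6}
    - {"dx":0,"dy":0,"dz":0,"spin":-0.06,"grip":6}
    - {"dx":0,"dy":0,"dz":0,"spin":-0.06,"grip":6}
    - {"dx":0,"dy":0,"dz":0,"spin":-0.06,"grip":6}
    - {"dx":0,"dy":0,"dz":0,"spin":-0.06,"grip":6}
    - {"dx":0,"dy":0,"dz":0,"spin":-0.06,"grip":6}
    - {"dx":0,"dy":0,"dz":0,"spin":-0.06,"grip":6}
    - {"dx":0,"dy":0,"dz":0,"spin":-0.06,"grip":6}
    - {"dx":0,"dy":0,"dz":0,"spin":-0.06,"grip":6}

```text
time_s: 16.95
tcp_pos: [0.5446, -0.2205, 0.0699]
eef_rot: [-179.9, 0.0, -48.8]
contact_force: [0.8, 6.0, 0.8]
gripper_width: 0.0119
```

```bash
python3 - <<'E'
from h import *
s=r.get_state();print(s["tcp_pos"],s["eef_rot"],s["moment"],s["joints"])
E
```

```text
[ 0.54464392 -0.2204539   0.06993473] [-1.79947836e+02  9.59000029e-03 -4.88485906e+01] [ 1.92541476 -0.19477663 -0.07351759] [ -3.01367828  20.78903176 -21.69555867  -0.05863956 -47.48468741
  44.20469959]
```

servo_tool:
  targets:
    - {"dx":0,"dy":0,"dz":0,"spin":0,"grip":15}
    - {"dx":0,"dy":0,"dz":0,"spin":0,"grip":25}
    - {"dx":0,"dy":0,"dz":0,"spin":0,"grip":35}
    - {"dx":0,"dy":0,"dz":0,"spin":0,"grip":45}
    - {"dx":0,"dy":0,"dz":0,"spin":0,"grip":50}
    - {"dx":0,"dy":0,"dz":1,"spin":0,"grip":50}
    - {"dx":0,"dy":0,"dz":3,"spin":0,"grip":50}
    - {"dx":0,"dy":0,"dz":6,"spin":0,"grip":50}
    - {"dx":0,"dy":0,"dz":10,"spin":0,"grip":50}
    - {"dx":0,"dy":0,"dz":14,"spin":0,"grip":50}

```text
time_s: 17.78
tcp_pos: [0.5435, -0.2212, 0.2118]
eef_rot: [179.9, 0.0, -48.9]
contact_force: [2.4, 0.2, -0.8]
gripper_width: 0.0438
```

servo_tool:
  targets:
    - {"dx":0,"dy":0,"dz":4,"spin":0,"grip":50}
    - {"dx":-2.5,"dy":2.7,"dz":6,"spin":0,"grip":50}
    - {"dx":-5,"dy":5.5,"dz":6,"spin":0,"grip":50}
    - {"dx":-7.2,"dy":8.2,"dz":6,"spin":0,"grip":50}
    - {"dx":-7.2,"dy":8.2,"dz":6,"spin":0,"grip":50}
    - {"dx":-7.2,"dy":8.2,"dz":6,"spin":0,"grip":50}
    - {"dx":-7.2,"dy":8.2,"dz":6,"spin":0,"grip":50}
    - {"dx":-7.2,"dy":8.2,"dz":6,"spin":0,"grip":50}
    - {"dx":-7.2,"dy":8.2,"dz":6,"spin":0,"grip":50}
    - {"dx":-7.2,"dy":8.2,"dz":6,"spin":0,"grip":50}

```text
time_s: 18.62
tcp_pos: [0.4726, -0.1397, 0.2695]
eef_rot: [179.9, 0.0, -49.0]
contact_force: [-0.0, 0.1, -0.8]
gripper_width: 0.0438
```

```bash
python3 - <<'E'
from h import *
cal=r.get_calibration("wrist");im=r.capture("wrist");cv2.imwrite("pics/w7f.png",im)
print(r.get_state()["tcp_pos"],r.get_state()["time_s"])
c=proj(cal,[.545,-.221,.052]);print(c)
x0=int(max(0,c[0]-80));y0=int(max(0,c[1]-75));print(x0,y0)
cv2.imwrite("pics/w7.png",cv2.resize(im[y0:y0+150,x0:x0+160],None,fx=4,fy=4,interpolation=cv2.INTER_CUBIC)[:600])
E
```

```text
[ 0.47252221 -0.13963862  0.26945067] 18.6667
[317.96905755 101.14125365]
237 26
```

View pics/w7.png

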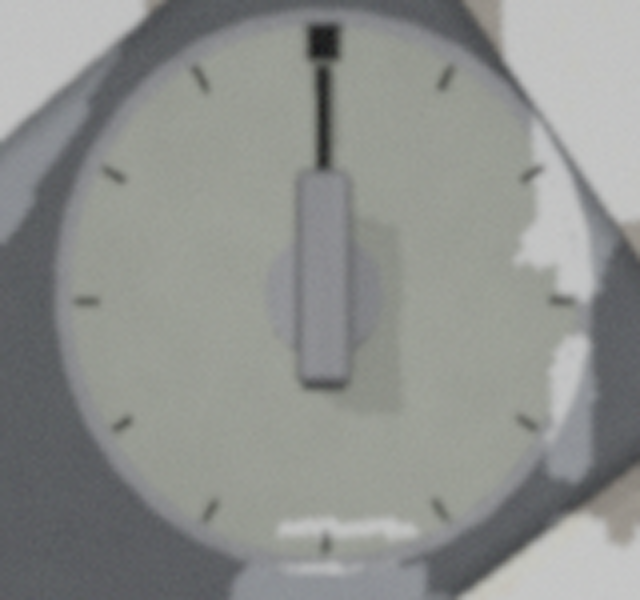

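The needle tip (323,68) is in line with the zero block (323,43), which is what was asked. Next I'll check how the box sits from a similar pose over the rest.

servo_tool:
  targets:
    - {"dx":-1,"dy":3,"dz":2,"spin":0,"grip":50}
    - {"dx":-1,"dy":6.5,"dz":4,"spin":0,"grip":50}
    - {"dx":0,"dy":10,"dz":4,"spin":0,"grip":50}
    - {"dx":1,"dy":13.5,"dz":4,"spin":0,"grip":50}
    - {"dx":1.5,"dy":17,"dz":4,"spin":0,"grip":50}
    - {"dx":2,"dy":19,"dz":4,"spin":0,"grip":50}
    - {"dx":2,"dy":19,"dz":4,"spin":0,"grip":50}
    - {"dx":2,"dy":19,"dz":4,"spin":0,"grip":50}
    - {"dx":2,"dy":19,"dz":4,"spin":0,"grip":50}
    - {"dx":2,"dy":19,"dz":4,"spin":0,"grip":50}

```text
time_s: 19.5
tcp_pos: [0.4923, 0.0501, 0.3098]
eef_rot: [180.0, 0.0, -49.0]
contact_force: [0.9, -0.7, -0.2]
gripper_width: 0.0439
```

```bash
python3 - <<'E'
from h import *
cal=r.get_calibration("wrist");im=r.capture("wrist");cv2.imwrite("pics/w8.png",im[:300])
m=((im[...,2].astype(int)-im[...,0])>25).astype(np.uint8)
c=np.array([.5805,-.0455]);t=np.radians(-12.2);R=np.array([[np.cos(t),-np.sin(t)],[np.sin(t),np.cos(t)]])
for z in(.148,.152):
    P=np.array([proj(cal,[*(c+R@v),z]) for v in((.056,.028),(.056,-.028),(-.056,-.028),(-.056,.028))]);print(z,P.round().tolist())
d=r.cut_out("bamboo_box","wrist")
print(d and (d[0]["p"],d[0]["extent"]))
E
```

```text
0.148 [[245.0, 30.0], [300.0, -17.0], [382.0, 102.0], [328.0, 144.0]]
0.152 [[244.0, 28.0], [300.0, -19.0], [383.0, 102.0], [328.0, 143.0]]
(0.9, [244.4, 0.0, 385.4, 143.9])
```

View pics/w8.png

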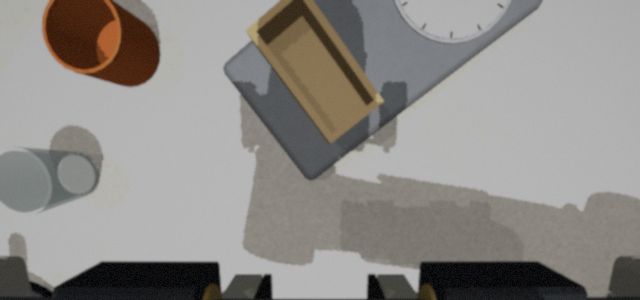

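The rim corners (247,32), (333,143) and (383,101) match the level, centred prediction to within about 5 px (2–4 mm). The arm is clear, so I'm handing in.

```bash
python3 -c "
from plant import r
print(r.get_state()['contact_force'],r.get_state()['time_s']);print(r.close_job())"
```

```text
[-0.9212791  -0.3071304  -0.87839912] 19.6
the job is handed in; nothing more can be done
None
```

The job is done and handed in at 19.6 s: the bamboo box is on the scale's rest, and the dial is turned so the needle reads zero. I lowered the box until the rest sank, released it slowly, then turned the tare knob about -0.94 rad.

- **Zero reading:** with the gripper off the knob, the close-up shows the needle in line with the zero block (tip and block both at column 323).
- **Box:** the last wrist view shows it upright, lengthwise along the rest. Its visible rim corners fell within about 5 px (2–4 mm) of where a level, centred box would show; the fourth corner was out of frame.
- **Robot clear:** the arm ended about 0.31 m above the counter, touching nothing.
- **Disagreements:**
  - The box detector missed the box once, so I measured it by colour instead.
  - The force reading was too noisy (about ±0.5 N or more) to confirm the load transfer, so I went by the needle swing.
- **Not checked:** I did not measure whether the other things had moved. The arm made no unexpected contact on the way.

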